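# Suction board to full and start

## Task

Set the suction board to full: on the grey control box that has the flat paddle lever and the push button, push the lever away along its slot, past its first notch, all the way to the far stop. Then press that box's start button fully in and let it come back out. Only push: leave the other box's ball-topped lever where it is, and do not move, lift or knock over the jar, brush and other things lying about.

Things in the scene. Friction and masses are not known exactly. Their poses are not given: they have to be found in the camera images.
- suction_unit: suction control box, fixed to the bench, on the left or right: grey, 200 mm (x) x 160 mm (y) x 80 mm tall. Origin: centre of underside; x points along the lever slot from off to full, away from the robot within 0.5 rad, y left, z up. On top: the slot with three cross notches at y = +35 mm, the start button at x = -50, y = -40 mm. A thin conduit leaves the far side below 50 mm height
- suction_lever (a joint): slide of the paddle lever along the box's +x, in m: 0 = off (the start), 0.026 = first detent (low), 0.052 = second stop (full, end of travel). A sprung pawl holds it in each of the three: pushing over the ridge before either notch takes about 10 N, then it snaps ahead into the notch by itself
- suction_paddle (a point): centre of the lever's paddle, moves with the lever: an upright black plate 10 mm thick (box x), 36 mm wide (box y), 45 mm tall, from 99 to 144 mm above the bench, on a thin stem. Its axes are those of the box; at off it is at x = -30, y = +35 mm in the box's frame
- start_button_top (a point): centre of the top face of the round start button (30 mm across) on the same box; it is pressed straight down, axes as the box's
- start_button (a joint): travel of the start button in m: 0 = out, 0.006 = fully in; spring loaded, 5 N fully in, comes back by itself
- lamp_unit: the other grey control box (drying lamp), same size, axes and layout, fixed to the bench, but with a smooth lever topped by a ball and no button. Leave alone
- lamp_ball (a point): centre of the 28 mm black ball on the lamp box's lever, 130 mm above the bench; stands anywhere along its 60 mm travel. Leave alone
- paint_jar: closed paint jar, 48 mm across, 75 mm tall, stands between the two control boxes; origin at its underside. Loose, leave alone
- tape_roll: roll of paper tape lying flat, 84 mm across, 24 mm tall; origin at the centre of its underside. Loose, leave alone
- brush: paint brush lying on the bench, 200 mm long; origin at its underside. Loose, leave alone
- sanding_block: cork sanding block, 90 x 50 x 35 mm; origin at the centre of its underside. Loose, leave alone
- palette_knife: palette knife lying on the bench, 200 mm long; origin at its underside. Loose, leave alone
- foil_tray: empty aluminium paint tray, 160 x 110 x 35 mm; origin at the centre of its underside. Loose, leave alone
- mug: white mug, 80 mm across, 90 mm tall; origin at the centre of its underside. Loose, leave alone

How it is judged:
On the way, in this order (a step that is already met when the one before it is completed fails the run):
1. the paddle lever is at its second stop (value of joint suction_lever above 0.048 m), for 0.2 s.
2. the start button is pressed fully in (value of joint start_button above 0.0045 m), for 0.05 s.
At the end, for the whole second after the job is handed in: The paddle lever stands at its second stop (within 4 mm of the 52 mm end), the start button was pressed in (4.5 of 6 mm) after that and is out again, the lamp box's ball lever is within 10 mm of where it was and every loose thing within 30 mm of where it was (value of joint suction_lever above 0.048 m and value of joint start_button below 0.0015 m and distance of each of paint_jar, tape_roll, brush, sanding_block, palette_knife, foil_tray, mug from where it was at the start of the episode below 0.03 m and distance of lamp_ball from where it was at the start of the episode below 0.01 m); the robot touches nothing.
It fails at once if the start button is pressed before the lever is at full (value of joint start_button above 0.003 m and value of joint suction_lever below 0.044 m).
It fails at once if the lamp box's lever is moved by more than 10 mm (distance of lamp_ball from where it was at the start of the episode above 0.01 m).
It fails at once if a loose thing is pushed away, lifted or carried (more than 30 mm) (distance of any of paint_jar, tape_roll, brush, sanding_block, palette_knife, foil_tray, mug from where it was at the start of the episode above 0.03 m).
It fails at once if a jar or mug is tipped over (angle between any of paint_jar, mug's own z axis and vertical above 0.5 rad).
It also fails if it takes over 37 s, if anything falls off the work surface, if the arm or the gripper's body presses on something with over 40 N, if the wrist force passes 120 N, or if a joint passes its speed limit or range.

## Robot

A 7-joint arm with a two-finger parallel gripper is mounted at the origin on the work surface. World frame = base frame: x ahead of the robot, y to its left, z up, the work surface at z = 0. Lengths are in m, angles in rad, forces in N, time in s.
With the tool pointing down it reaches from about 0.425 to 0.875 m from the base axis. Payload 8.4 kg.
Tool frame: the origin (TCP) lies midway between the tips of the shut fingers; the grasp point (between the pads) lies 19 mm behind it (env.hold_point_z is the distance from the TCP to the grasp point, in m); z points along the fingers, y is the direction in which the jaws open and shut (so a half turn about z gives the same grasp; the last joint's range is limited). The gripper opens to 87 mm and grips with 3 to 60 N. Pads are 19 mm wide; open, the fingers measure 117 mm over their backs; the gripper's body (75 mm by 190 mm) begins 51 mm behind the grasp point.
Start: joints at [-1.305, 0.333, 0.04, 1.465, -0.013, 1.343, -0.059], TCP at [0.232, 0.607, 0.223] pointing down, gripper open.
Joint ranges: [-2.58, 2.58], [-0.38, 2.09], [-1.3, 1.39], [0.25, 2.4], [-1.5, 4.64], [0.08, 2.09], [-2.65, 2.65]. Speed limits (rad/s): [2.22, 2.22, 2.79, 2.79, 3.14, 3.14, 3.14].

## Interface

Orientations are given as a unit quaternion [x, y, z, w].
In Python, from rig import env, sensors, eyes, order gives the robot as it stands. Calls block until the motion is done:
- env.move_to(position, orientation): joint-space move of the TCP to a pose.
- env.servo_line(position, rot=None, feed=0.15, stop_force=None): straight line of the TCP; rot=None keeps the orientation; feed is the mean speed in m/s. With stop_force (N) it stops when the force on the tool has changed by that much, and returns True; else False.
- env.goto_joints(angles): joint-space move.
- env.open_jaws() and env.grab(f_grip=None): open the fingers fully, or close them until they stop; f_grip is the grip in N (None keeps the last).
- env.sleep(seconds).
- env.ik(position, orientation): joint angles nearest the present ones, or None.
- sensors.get_obs(): the state.
- eyes.grab_frame(name): name is "scene" or "top"; returns the picture (420x560x3 uint8, red, green, blue); there is no depth.
- eyes.camera_info(name): a dict with "mtx" (3x3 intrinsics, pixels), "k1" (the pictures are not rectified: a ray, as slopes to the right and down, at radius r is drawn at 1 + k1 r^2 times it, then the intrinsics apply), "R" (3x3) and "t" (3): a world point X has camera coordinates R X + t. Camera axes: x right, y down, z forward; pixel columns grow to the right and rows downward; lengths in m; the calibration is good to about 2 mm. A picture is of the moment at which its call begins. camera_info takes no time and is no camera call.
A pose or a line that the arm cannot do raises env.PlanningError and nothing moves.
- order.finish_job(): hands the job in, once; it reports no verdict.
Trained networks look in the newest picture that a camera, given by its name, has taken for a name from the list of things; names that differ only in an ending like _2 or _b are one class to them, and where a whole thing is asked for, a point or a joint stands for the part that bears it (a point fixed in the world has none). Each returns a list of dicts, best first, with "score" (0 to 1); they miss things now and then, are a little off and sometimes report something else, mostly with a low value. They report only what shows in the picture. A call takes as long as a camera call.
- eyes.masks_of(label, camera): "pixels" (420x560 bool, what is visible of it) and "extent" ([left, top, right, bottom] in pixels, round what is visible of it).
The state is a dict: "time_s": time; "q": joint angles; "qvel": joint speeds; "joint_torque": joint torques, N m; "ee_pos": TCP position; "eef_rot": TCP orientation; "wrist_force": force on the tool from outside, world axes, zero at the start; "ft_torque": the same for the moment, N m; "gripper_width": opening from 0.0 (shut) to 1.0 (fully open).
Only numpy, scipy, OpenCV 4.12 (cv2) and the standard library are available. Lean on these libraries where they do the work, as an engineer would, in place of code of your own. Each camera call takes 0.05 s, during which the arm holds its last target. There are 200 camera calls.

## Working session

There is one attempt and no reset: what is moved stays moved. The work goes in short steps, each a Python script; the robot and the scene stay as the last script left them, time stands still between calls to the robot, and variables do not carry over. Pictures are saved under pics/ and viewed, about 8 in all and at most 12, crops included, and the job is handed in when it is done.

```bash
mkdir -p pics; ls; python3 - <<'E'
from rig import env,sensors,eyes,order
import cv2,numpy as np
for c in("scene","top"):
    im=eyes.grab_frame(c); cv2.imwrite(f"pics/{c}0.png",im[:,:,::-1])
    i=eyes.camera_info(c); print(c,i)
    for l in("suction_unit","suction_paddle","start_button_top","lamp_unit","lamp_ball","paint_jar"):
        for m in eyes.masks_of(l,c)[:2]:
            ys,xs=np.nonzero(m["pixels"]); print(l,round(m["score"],2),np.round(m["extent"]),xs.mean().round(1),ys.mean().round(1),len(xs))
o=sensors.get_obs();print(o["time_s"],o["ee_pos"],o["eef_rot"],o["gripper_width"],env.hold_point_z)
E
```

```text
pics
scene {'mtx': array([[455.97134889,   0.        , 279.89232714],
       [  0.        , 455.97134889, 209.60340851],
       [  0.        ,   0.        ,   1.        ]]), 'k1': -0.09622683729428219, 'R': array([[-0.87910613,  0.47649332,  0.01124814],
       [ 0.3708388 ,  0.6986231 , -0.61188589],
       [-0.29941775, -0.53374139, -0.79086607]]), 't': array([ 0.49987704, -0.13622473,  1.61385531])}
suction_unit 0.72 [263. 235. 350. 304.] 306.4 269.9 4508
suction_paddle 0.41 [319. 257. 326. 274.] 322.5 262.3 121
start_button_top 0.51 [316. 242. 327. 249.] 321.4 243.6 70
lamp_unit 0.62 [217. 154. 288. 213.] 252.1 183.5 3202
lamp_ball 0.66 [257. 167. 266. 184.] 259.0 172.4 59
paint_jar 0.87 [286. 211. 298. 230.] 292.2 219.2 305
top {'mtx': array([[379.11725949,   0.        , 275.2972181 ],
       [  0.        , 379.11725949, 211.40425085],
       [  0.        ,   0.        ,   1.        ]]), 'k1': -0.0644778209701829, 'R': array([[-0.1732363 , -0.98487977,  0.00101257],
       [-0.9640207 ,  0.16935662, -0.20489614],
       [ 0.20162658, -0.03647159, -0.9787832 ]]), 't': array([0.07217367, 0.55819521, 0.99810162])}
suction_unit 0.93 [169. 179. 236. 260.] 204.3 219.4 4456
suction_paddle 0.63 [180. 224. 192. 228.] 184.2 224.5 88
start_button_top 0.52 [209. 230. 219. 242.] 213.7 236.2 111
lamp_unit 0.84 [307. 161. 367. 240.] 334.8 200.3 4372
lamp_ball 0.52 [322. 194. 333. 202.] 325.9 197.4 89
paint_jar 0.72 [263. 217. 276. 239.] 270.2 227.3 268
0.7 [0.23189599 0.60718196 0.22255435] [ 1.81415151e-01  9.83406601e-01 -2.66945290e-05 -5.20032413e-06] 1.0024076050186028 0.0187
```

```bash
python3 - <<'E'
import cv2
a=cv2.imread("pics/top0.png")[120:300,120:400];b=cv2.imread("pics/scene0.png")[130:330,190:390]
cv2.imwrite("pics/a.png",cv2.resize(a,(800,514),interpolation=cv2.INTER_CUBIC));cv2.imwrite("pics/b.png",cv2.resize(b,(600,600),interpolation=cv2.INTER_CUBIC))
E
```

```text
(no output)
```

View pics/a.png

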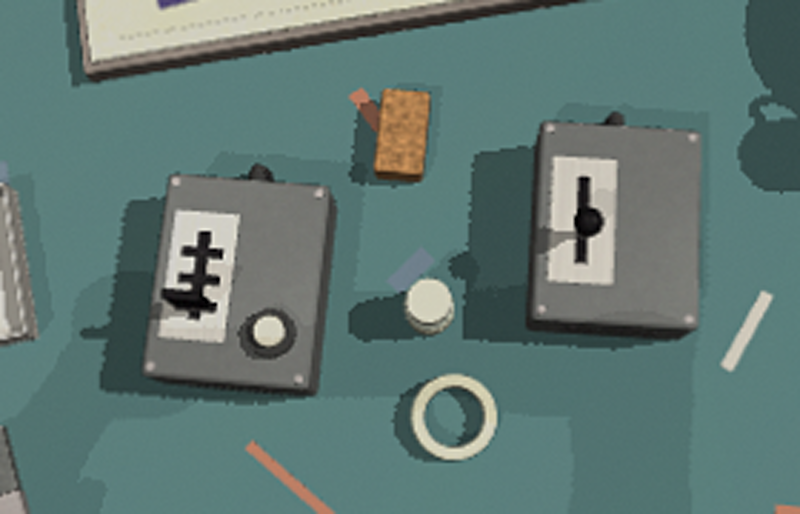

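View pics/b.png

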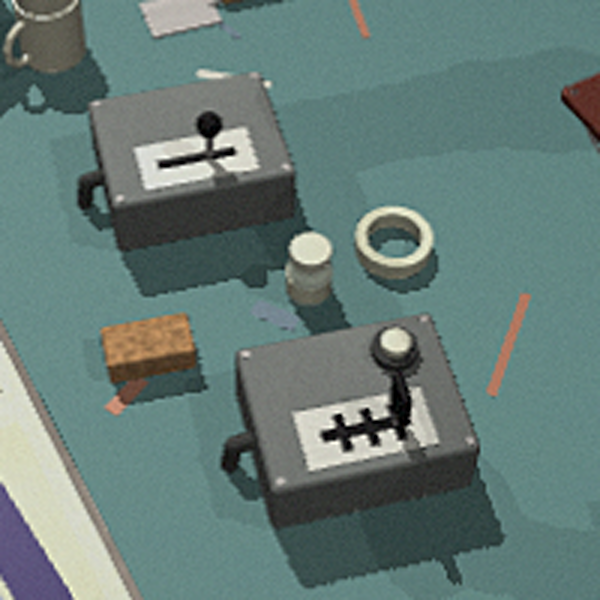

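View pics/top0.png

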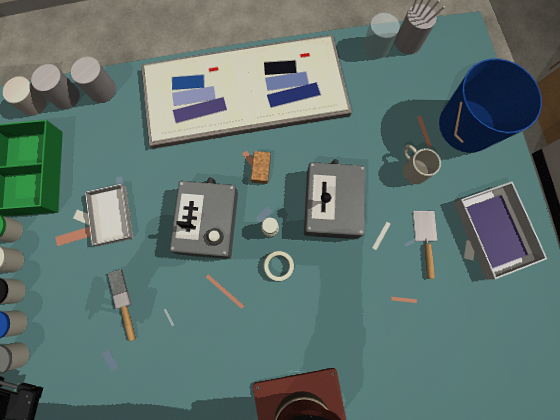

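The suction box is on the left in the top view (centre about (204,219) px), with its paddle at the near end of the slot, (184,224), and its button at (214,236). The jar stands to its right at (270,227) and the brush is nearer the robot at (121,305). Next I'll fit the box pose to the masks from both cameras.

```bash
cat > h.py <<'E'
import numpy as np,cv2
from rig import env,sensors,eyes,order
from scipy.optimize import minimize,least_squares
def proj(c,X):
    i=eyes.camera_info(c);d=np.array([i["k1"],0,0,0,0.])
    return cv2.projectPoints(np.asarray(X,float).reshape(-1,1,3),cv2.Rodrigues(i["R"])[0],i["t"],i["mtx"],d)[0][:,0]
def W(p,L):
    L=np.atleast_2d(L);c,s=np.cos(p[2]),np.sin(p[2])
    return np.c_[p[0]+c*L[:,0]-s*L[:,1],p[1]+s*L[:,0]+c*L[:,1],L[:,2]]
BOX=[[x,y,z] for x in(-.1,.1) for y in(-.08,.08) for z in(0,.08)]
def soft(uv,shape=(420,560),k=4):
    m=np.zeros((shape[0]*k,shape[1]*k),np.uint8)
    cv2.fillConvexPoly(m,cv2.convexHull(((uv+.5)*k*16).astype(np.int32)),255,shift=4)
    return cv2.resize(m,shape[::-1],interpolation=cv2.INTER_AREA)/255.
def tri(a,b):
    f=lambda X:np.r_[proj("scene",X)[0]-a,proj("top",X)[0]-b]
    r=least_squares(f,[.6,.2,.1]);return r.x,np.abs(r.fun).max()
E
python3 - <<'E'
from h import *
M={}
for c in("scene","top"):
    eyes.grab_frame(c); m=eyes.masks_of("suction_unit",c)[0]["pixels"].astype(np.uint8)
    M[c]=cv2.morphologyEx(m,cv2.MORPH_OPEN,np.ones((9,9),np.uint8))
# initial from top-camera screws (z=.08)
S=np.array([[.09,.07,.08],[.09,-.07,.08],[-.09,.07,.08],[-.09,-.07,.08]])
uv=np.array([[175,182],[320,193],[150,367],[299,380]])/2.857+120
r=least_squares(lambda p:(proj("top",W(p[:3],np.c_[S[:,:2]*p[3],S[:,2]]))-uv).ravel(),[.6,.2,0,1]);print("screws top",r.x.round(4),np.abs(r.fun).max())
sc=np.array([[281,481],[245,356],[472,440],[424,320]])/3+[190,130]
r2=least_squares(lambda p:(proj("scene",W(p[:3],np.c_[S[:,:2]*p[3],S[:,2]]))-sc).ravel(),[.6,.2,0,1]);print("screws scene",r2.x.round(4),np.abs(r2.fun).max())
for cs in(("scene",),("top",),("scene","top")):
    f=lambda p:sum(np.abs(soft(proj(c,W(p,BOX)))-M[c]).sum() for c in cs)
    q=minimize(f,r.x[:3],method="Nelder-Mead",options=dict(initial_simplex=r.x[:3]+np.r_[np.zeros((1,3)),np.diag([.02,.02,.1])]))
    print(cs,q.x.round(4),q.fun)
b,e=tri(np.array([396,341])/3+[190,130],np.array([268,330])/2.857+120);print("button",b,e)
for p in(r.x[:3],q.x): print("pred button",W(p,[-.05,-.04,.1]),"paddle",W(p,[-.03,.035,.1215]),[proj(c,W(p,[-.03,.035,.1215])).round(1) for c in("scene","top")])
for l in("paint_jar","brush","foil_tray","sanding_block","tape_roll"):
    m=eyes.masks_of(l,"top")
    print(l,[np.round(x["extent"]) for x in m[:1]])
E
```

```text
screws top [ 0.575   0.1733 -0.2565  1.0085] 0.18904020875353922
screws scene [ 0.572   0.1749 -0.2524  1.0015] 0.45838723438845363
('scene',) [ 0.5743  0.1718 -0.2595] 170.87450980392157
('top',) [ 0.5764  0.1739 -0.2384] 221.69411764705882
('scene', 'top') [ 0.5751  0.1728 -0.2527] 416.0156862745098
button [0.51598951 0.14827894 0.10120307] 0.7591449075239893
pred button [[0.51644678 0.14727838 0.1       ]] paddle [[0.55481756 0.21475196 0.1215    ]] [array([[322.5, 263. ]]), array([[184.9, 224.8]])]
pred button [[0.51673308 0.1465561  0.1       ]] paddle [[0.55484868 0.21417415 0.1215    ]] [array([[322.4, 262.9]]), array([[185.1, 224.7]])]
paint_jar [array([263., 217., 278., 236.])]
brush [array([110., 268., 134., 343.])]
foil_tray [array([ 85., 184., 130., 247.])]
sanding_block [array([320., 194., 333., 202.])]
tape_roll [array([264., 252., 293., 281.])]
```

The measurements agree: the box is at (0.574, 0.1735), yaw about -0.254, and the paddle's predicted pixels match to about 1 px. I'll use closed fingers to push the lever.

```bash
cat >> h.py <<'E'
P=np.array([.574,.1735,-.254]);a=(np.pi+P[2])/2;Q=np.array([np.cos(a),np.sin(a),0,0])
w=lambda x,y,z:W(P,[x,y,z])[0]
def st(n):
    o=sensors.get_obs();d=o["ee_pos"]-np.r_[P[:2],0];c,s=np.cos(P[2]),np.sin(P[2])
    print(n,round(o["time_s"],2),"box",np.round([c*d[0]+s*d[1],-s*d[0]+c*d[1],d[2]],4),"F",np.round(o["wrist_force"],1),"w",round(o["gripper_width"],3))
E
python3 - <<'E'
from h import *
env.grab(5)
st("shut")
env.servo_line(w(-.085,.035,.23),rot=Q,feed=.2);st("above")
env.servo_line(w(-.085,.035,.112),feed=.1,stop_force=10);st("down")
print(env.servo_line(w(.012,.035,.112),feed=.03,stop_force=25));st("pushed")
im=eyes.grab_frame("scene");cv2.imwrite("pics/c.png",cv2.resize(im[130:330,190:390,::-1],(600,600)))
E
```

```text
shut 2.67 box [-0.4401  0.3338  0.2225] F [ 0.2  0.3 -0.9] w 0.007
above 5.14 box [-0.0855  0.0356  0.23  ] F [-0.8  0.4 -0.2] w 0.006
down 6.47 box [-0.0846  0.0353  0.1127] F [ 0.7 -0.4  0.4] w 0.005
True
pushed 9.43 box [0.0062 0.0349 0.1114] F [-0.4 -0.2 -0.2] w 0.004
```

View pics/c.png

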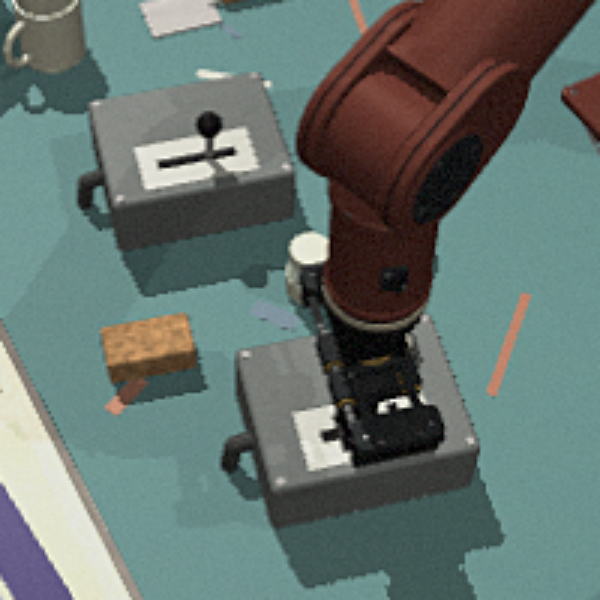

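The force stop came at box x = 0.006, close to the expected 0.0075, and the lever is hidden by the gripper. I'll back off and check it before pressing the button.

```bash
python3 - <<'E'
from h import *
env.servo_line(w(-.03,.035,.112),feed=.1)
env.servo_line(w(-.05,-.04,.2),feed=.15);st("over button")
for c in("scene","top"):
    im=eyes.grab_frame(c);cv2.imwrite(f"pics/d{c}.png",im[:,:,::-1])
    for m in eyes.masks_of("suction_paddle",c)[:2]:
        ys,xs=np.nonzero(m["pixels"]);print(c,round(m["score"],2),m["extent"],xs.mean(),ys.mean())
    for d in(0,.026,.052):print(d,proj(c,w(-.03+d,.035,.1215)).round(1))
A=cv2.imread("pics/dscene.png")[200:330,240:370];B=cv2.imread("pics/dtop.png")[160:290,140:270]
cv2.imwrite("pics/d.png",cv2.resize(np.hstack([A,B]),(800,400),interpolation=cv2.INTER_CUBIC))
E
```

```text
over button 10.93 box [-0.0503 -0.0396  0.1993] F [ 0.4 -0.7 -0.5] w 0.001
0 [[322.9 262.9]]
0.026 [[313.7 264.8]]
0.052 [[304.5 266.8]]
top 0.45 [199.9, 178.2, 237.6, 253.7] 220.98443113772456 198.11377245508982
top 0.29 [262.6, 250.5, 291.5, 284.6] 277.99529411764706 265.6
0 [[184.9 225.2]]
0.026 [[186.2 215.4]]
0.052 [[187.4 205.8]]
```

View pics/d.png

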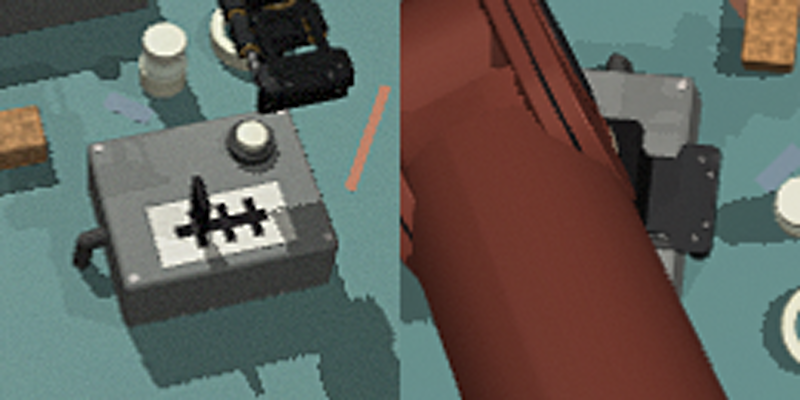

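In the scene view the paddle is at about (305,264) px, against (304.5,267) predicted for full. It stands at the far notch, so I'll press the button.

```bash
python3 - <<'E'
from h import *
env.servo_line(w(-.05,-.04,.112),feed=.1,stop_force=10);st("near")
print(env.servo_line(w(-.05,-.04,.088),feed=.02,stop_force=14));st("pressed")
env.sleep(.15);st("held")
E
```

```text
near 12.16 box [-0.0496 -0.0398  0.1126] F [-0.3 -0.4  0.2] w 0.008
True
pressed 12.97 box [-0.0499 -0.0399  0.0964] F [-1.6 -2.1  8.6] w 0.007
held 13.12 box [-0.0499 -0.0399  0.0964] F [-3.3 -1.1 10. ] w 0.005
```

```bash
python3 - <<'E'
from h import *
for z in(.0945,.0955,.0965,.098,.0995,.101,.103,.105):
    env.servo_line(w(-.05,-.04,z),feed=.02)
    F=[sensors.get_obs()["wrist_force"][2]]
    for _ in range(6): env.sleep(.02);F.append(sensors.get_obs()["wrist_force"][2])
    print(z,sensors.get_obs()["ee_pos"][2].round(4),np.mean(F).round(2))
st("x")
E
```

```text
0.0945 0.0962 21.67
0.0955 0.0963 12.54
0.0965 0.0965 4.96
0.098 0.098 3.82
0.0995 0.0995 3.2
0.101 0.101 2.17
0.103 0.1027 -0.16
0.105 0.105 -0.17
x 15.93 box [-0.05  -0.04   0.105] F [ 0.5 -0.8 -1.2] w 0.007
```

The force profile shows a hard stop at z ≈ 0.0963 and about 5 N of spring force just above it, falling to 0 by about 0.1025. That is the full 6 mm of travel, and the button came back out. Now I'll retreat and do a final check.

```bash
python3 - <<'E'
from h import *
env.servo_line(w(-.05,-.04,.22),feed=.15)
env.servo_line(w(-.16,0.06,.25),feed=.15);st("clear")
im=eyes.grab_frame("scene");cv2.imwrite("pics/e.png",cv2.resize(im[130:330,190:390,::-1],(600,600)))
E
```

```text
clear 18.0 box [-0.1593  0.0592  0.2498] F [-0.  -0.   0.5] w 0.005
```

View pics/e.png

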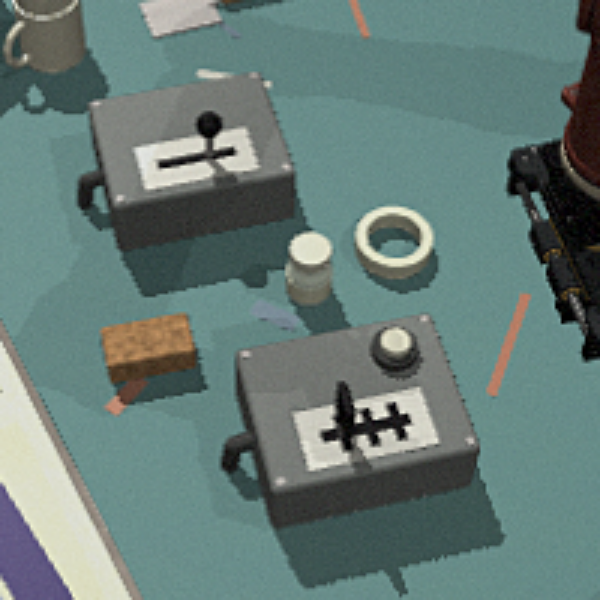

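In this crop the paddle is at the far notch (345,402) and the button is out (396,341). The ball (209,124), jar, tape and block are where they started, and the arm is clear.

```bash
python3 -c "
from rig import order
order.finish_job()"
```

```text
the job is handed in; nothing more can be done
```

I pushed the suction lever with closed fingers to its far stop, then pressed the start button fully in and let it come back out. The job was handed in at about 18 s on the robot's clock. No verdict is reported.

- **Lever:** before the button press, the paddle was within about 3 px of the position predicted for full. The last picture shows it still at the far notch.
- **Button:** the force readings showed a hard stop at 96.3 mm height. Just above it the spring pushed back with about 5 N, falling to zero by about 102.5 mm, so the full 6 mm was travelled. The button is out again.
- **Other things:** the ball lever, jar, tape roll and sanding block look unmoved, and the arm is clear of everything. I did not check the brush, palette knife, tray and mug with a final measurement, but the arm did not work near them.
- **Checks that failed or disagreed:** the paddle detector found nothing usable after the push because the arm blocked the top camera, so I confirmed the lever by eye in the scene picture. It also labelled the lamp lever's ball as the sanding block in the first look, which I ignored.

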